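# Rehang the lift-off door of a controller enclosure

### The arm

A 6-joint arm with a two-finger parallel gripper is mounted at the origin on the work surface. World frame = base frame: x ahead of the robot, y to its left, z up, the work surface at z = 0. Lengths are in m, angles in rad, forces in N, time in s.
With the tool pointing down it reaches from about 0.35 to 0.8 m from the base axis. Payload 7.3 kg.
Tool frame: the origin (TCP) lies midway between the tips of the shut fingers; the grasp point (between the pads) lies 19 mm behind it; z points along the fingers, y is the line along which they close (so a half turn about z gives the same grasp; the last joint's range is limited). The gripper opens to 85 mm and grips with 20 to 120 N. Pads are 22 mm wide; open, the fingers measure 114 mm over their backs; the gripper's body (76 mm by 85 mm) begins 54 mm behind the grasp point. The pads swing forward as they close: fully open they stand 13 mm farther back than shut.
Start: joints at [-1.431, 0.342, 1.524, -0, 1.275, -0.146], TCP at [0.148, -0.504, 0.231] pointing down, gripper open.
Joint ranges: [-2.53, 2.53], [-0.77, 2.02], [0.04, 2.7], [-1, 4.14], [0.28, 2.66], [-3.11, 3.11]. Speed limits (rad/s): [2.57, 2.57, 3.14, 3.14, 3.14, 3.14].

### API

Orientations are given as a unit quaternion [x, y, z, w].
In Python, from station import arm, cams, order gives the robot as it stands.
- The arm moves only by the tool apply_moves, never from a script. Its argument "rows" is a list of rows, each an object with "slide": the shift along the tool's x, y, z each as a share of 20 cm, from -1 to 1, a list of three; "roll": the turn about the tool's z as a share of pi/2 rad, from -1 to 1. In form: [{"slide": [dx, dy, dz], "roll": roll}, ...]. A call has 1 to 12 rows; each row shifts and turns the commanded pose from where the row before left it, along the tool's axes as they then stand; what a row does not reach is not made up. A row lasts 1/8 s, in which the tool goes at most 62.5 mm and 10.7 degrees, less where a joint would pass 70% of its speed; a pose out of reach is approached as far as the arm can. A call with a number of a shift or a turn outside -1 to 1 is refused whole. A call with a gripper value outside its range is refused whole. "claw" is the closure, from -1 (fully open) to 1 (shut), set as the call begins (left out, the last holds). The fingers move at their own pace and stop on an object; the grip force is fixed at half the most. Time passes only in rows, so rows that do not move let the fingers close. It gives the time, the measured TCP pose, the force, the opening and the grip force at its end, in the units of the state.
- arm.read_state(): the state, without advancing time (a new reading comes with each control period).
- cams.capture(name): name is "scene" or "top" or "wrist"; returns a dict with "image" (384x512x3 uint8, blue, green, red), "depth" (384x512 float32, m along the optical axis (not along the pixel's ray), 0 where there is no reading), "fx", "fy", "cx", "cy" (pixels), "T" (4x4, takes a point from camera to world coordinates). Camera axes: x right, y up, looking along -z (the intrinsics and any distortion apply to the point x, -y, -z); pixel columns grow to the right and rows downward; lengths in m; the calibration is good to about 2 mm. The wrist camera is an equidistant fisheye: a pixel r from the principal point sees the ray r / f radians off the axis. A picture is of the moment at which its call begins.
- order.hand_in(): hands the job in; it is judged then, once.
The state is a dict: "clock": time; "joint_pos": joint angles; "qvel": joint speeds; "joint_torque": joint torques, N m; "tcp_pos": TCP position; "tool_rot": TCP orientation; "ft_force": force on the tool from outside, world axes, zero at the start; "wrist_torque": the same for the moment, N m; "grip_width": finger opening in m; "grasp_force": force on a finger pad.
Only numpy, scipy, OpenCV 4.12 (cv2) and the standard library are available. Lean on these libraries where they do the work, as an engineer would, in place of code of your own. Each camera call takes 0.05 s, during which the arm holds its last target. There are 200 camera calls.

### The job

Take the enclosure's door out of the device rack, hang it on the enclosure by lowering both its hinge sockets fully home onto the two upright pintles, and swing it shut against the enclosure's front. The hinge strip has been unscrewed and refitted, so it may sit a few millimetres off: feel for the pintles and do not force, drop or bang the door, and leave the other things on the bench and in the rack as they are.

Things in the scene. Friction and masses are not known exactly. Their poses are not given: they have to be found in the camera images.
- door: Loose closed grey steel slab, 0.4-0.65 kg, 20 thick (x), 178 wide (y), 196 mm tall (z). Origin: centre of its underside. Outer face (small lock) to -x, inner face to +x, hinge edge to +y. Stands upright in one slot of the rack, underside 8 mm up, hinge edge away from the robot. Shut, it is turned as the enclosure; at right angles open it is turned -90 deg (clockwise from above) from that.
- top_edge (a point): Middle of the door's top edge (z = 196 mm in its frame): free to be pinched from above across the 20 mm thickness. The centre of mass lies within 8 mm of straight below it. Hung, it is 216 mm above the bench.
- socket_low (a point): Centre of the mouth (lower end) of the lower hinge socket: x 0, y +105, z 44 mm in the door's frame. The two sockets are upright steel tubes, 22 mm outside, 10.5 mm bore, 28 mm deep, open below and capped (2 mm) above.
- socket_up (a point): Mouth of the equal upper socket, 100 mm straight above the lower one: x 0, y +105, z 144 mm in the door's frame.
- free_edge (a point): Point on the door's inner face near its free edge: x +10, y -85, z 98 mm in the door's frame.
- enclosure: Fixed grey steel controller box, open front to its -x: 110 deep (x), 190 wide (y), 220 mm tall on 8 mm feet. Origin: centre of its footprint on the bench. At its +y front corner a hinge strip carries two equal pintles, one 100 mm above the other on one vertical line: pins 9 mm thick, tips chamfered 0.8 mm, 20 mm tall above the shoulder of a barrel 18 mm thick, 24 mm tall.
- hinge_nominal (a point): Drawn place of the pin line at the lower shoulder: x -73, y +100, z 64 mm in the enclosure's frame (upper shoulder z 164; pin tips z 84, 184). The strip is rigid in use but refitted through slots and packers: the true line is vertical but lies anywhere up to 4 mm in x and 5.5 mm in y from here. Hung: socket mouths on the shoulders, door's underside 20 mm above the bench.
- lip (a point): Middle of the front edge of the lip over the shut door's top: underside z 223, from x -71 back to the box, y -95 to +80 mm in the enclosure's frame. It lets the door on only while open. The lower socket cannot pass the upper hinge from above: bring the door in level from the front, its mouths 22 to 44 mm above the shoulders, then lower.
- rim (a point): On the flat front rim (plane x -55 mm in the enclosure's frame), x -55, y -87, z 118 mm. Shut, the door's inner face at the free edge lies on the rim here; at the hinge edge it stands 3 to 13 mm off the rim. The hung door swings freely and has no catch.
- rack: Fixed device rack: black base 150 x 125 x 8 mm and four wire hoops 61 mm tall making two slots, 24 mm wide, along its x at y +32 and -32 mm. Origin: centre of its underside. Door in one slot, display in the other, either way round.
- display: Loose dark display module, 16 x 170 x 90 mm tall, standing in the other slot of the rack. To be left alone. Origin: centre of its underside.
- tape: Loose roll of tape, 84 mm across, 20 mm tall, lying on the bench. To be left alone. Origin: centre of its underside.
- spool: Loose black spool, 56 mm across, 50 mm tall, standing on the bench. To be left alone. Origin: centre of its underside.
- screwdriver: Loose screwdriver, 160 mm long, lying on the bench along its x. To be left alone. Origin: below its middle.

How it is judged:
On the way:
1. the door hangs on both pintles: both sockets within 3 mm of fully home and the door upright (horizontal distance between socket_low and hinge_nominal below 0.009 m and horizontal distance between socket_up and hinge_nominal below 0.01 m and z of socket_low in the frame of hinge_nominal between -0.003 and 0.003 m and angle between door's own z axis and vertical below 0.05 rad), for 0.2 s.
At the end, for the whole second after the job is handed in: The door hangs at rest on both pintles, its sockets within 3 mm of the shoulders (and within 9 mm, the upper 10 mm, of the drawn hinge line), upright within 0.05 rad, and shut: the inner face at its free edge is within 7 mm of the plane of the rim (all of step 1 and x of free_edge in the frame of enclosure between -0.062 and -0.048 m and y of free_edge in the frame of enclosure below -0.07 m and linear speed of door below 0.02 m/s and angular speed of door below 0.1 rad/s); the robot touches nothing.
It fails at once if the gripper forces the door against the enclosure (more than 30 N between door and enclosure while the gripper presses on the door) (contact force between door and enclosure above 30 N and contact force between the fingers and door above 3 N).
It fails at once if the door is dropped onto the enclosure or banged against it (more than 60 N between them) (contact force between door and enclosure above 60 N).
It fails at once if the arm or gripper pushes hard on the enclosure (more than 25 N) (contact force between any of the arm, the fingers and enclosure above 25 N).
It fails at once if the display, tape, spool or screwdriver is disturbed (moved more than 20 mm) (distance of any of display, tape, spool, screwdriver from where it was at the start of the episode above 0.02 m).
It also fails if it takes over 72 s, if anything falls off the work surface, if the arm or the gripper's body presses on something with over 40 N, if the wrist force passes 120 N, or if a joint passes its speed limit or range.

## Working session

There is one attempt and no reset: what is moved stays moved. The work goes in short steps, Python scripts to look and compute and a tool call to move; the robot and the scene stay as the last step left them, time stands still between calls to the robot, and variables do not carry over. Pictures are saved under pics/ and viewed, at most 10 in all, crops included, and the job is handed in when it is done.

Besides the shell and the picture viewer there is one more tool, called after "Emit:" as name(argument=value, ...) on one line, values as JSON. apply_moves: Moves the arm, as the interface text tells. Its arguments: {"type":"object","properties":{"rows":{"type":"array","items":{"type":"object","properties":{"slide":{"type":"array","items":{"type":"number"}},"roll":{"type":"number"}}}},"claw":{"type":"number"}},"required":["rows"]}

```bash
ls; mkdir -p pics
cat > h.py <<'E'
import numpy as np, cv2
from station import arm, cams, order
def cap(n):
    c=cams.capture(n); np.savez(f'{n}.npz',**{k:np.array(v) for k,v in c.items()}); return c
def world(c,fish=False):
    h,w=c['depth'].shape; u,v=np.meshgrid(np.arange(w),np.arange(h)); d=c['depth']
    a=(u-c['cx'])/c['fx']; b=(v-c['cy'])/c['fy']
    if fish:
        r=np.hypot(a,b)+1e-9; k=np.tan(np.minimum(r,1.5))/r; a=a*k; b=b*k
    P=np.stack([a*d,-b*d,-d,np.ones_like(d)],-1)@np.array(c['T']).T
    P=P[...,:3]; P[d==0]=np.nan; return P
E
python3 - <<'E'
from h import *
s=arm.read_state(); print(s)
for n in ['scene','top']:
    c=cap(n); cv2.imwrite(f'pics/{n}0.png',c['image']); print(n,c['fx'],c['cx'],c['cy'],np.round(c['T'],3).tolist())
E
```

```text
pics
{'clock': 0.0, 'joint_pos': array([-1.43102356e+00,  3.42688538e-01,  1.52504057e+00, -1.33389329e-05,
        1.27536409e+00, -1.46041043e-01]), 'qvel': array([ 0.00022627, -0.00125526, -0.00171519,  0.00176892, -0.00103969,
        0.00015324]), 'joint_torque': array([ 2.00280709e-03, -4.33672214e+01, -2.46009243e+01, -1.59972401e-04,
        7.81062583e-03,  1.65289316e-05]), 'tcp_pos': array([ 0.14795788, -0.50330104,  0.23063547]), 'tool_rot': array([ 9.89805619e-01,  1.42422872e-01, -4.02758743e-06, -7.50285605e-04]), 'ft_force': array([ 0.57672039, -0.88470827, -0.06959583]), 'wrist_torque': array([0.01009202, 0.02683834, 0.0268551 ]), 'grasp_force': 0.0, 'grip_width': 0.08545727345534807}
scene 443.65589540185346 251.95788219825607 195.08007978566627 [[0.712, -0.605, 0.355, 1.069], [0.702, 0.604, -0.378, -0.54], [0.014, 0.518, 0.855, 1.294], [0.0, 0.0, 0.0, 1.0]]
top 417.8742556195853 253.43542379419503 196.2415600484379 [[0.039, 0.975, -0.218, 0.291], [-0.999, 0.04, -0.003, -0.015], [0.006, 0.218, 0.976, 1.504], [0.0, 0.0, 0.0, 1.0]]
```

View pics/scene0.png

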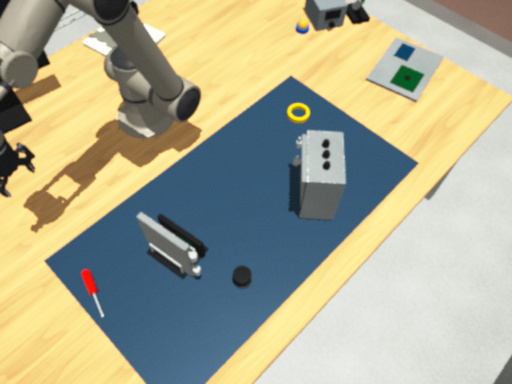

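View pics/top0.png

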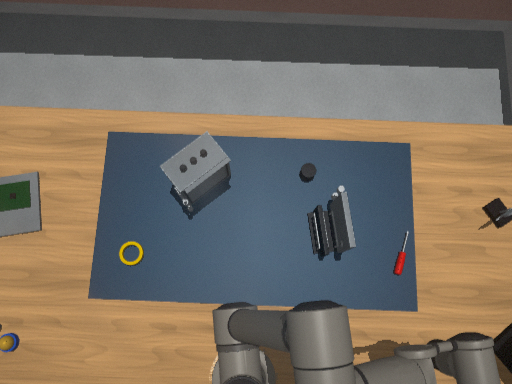

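The scene view shows the door in the rack at about (168,240) and the enclosure at about (322,175). In the top view the door's top edge runs from (333,195) to (352,248), with its sockets near (341,189). The enclosure's top is around (196,162) and its hinge near (186,203). Next I measure both from depth.

Run:
```python
from h import *
for n in ['top','scene']:
    c=dict(np.load(n+'.npz')); P=world(c); c0=c['image']
    T=c['T'][:3,3]
    print(n,'bench z',np.nanmedian(P[...,2][(P[...,0]>.45)&(P[...,0]<.6)&(abs(P[...,1])<.05)]))
    X,Y,Z=P[...,0],P[...,1],P[...,2]
    reg=(X>.3)&(X<.75)&(Y>-.4)&(Y<-.05)
    m=reg&(Z>.19)&(Z<.215)
    q=P[m]; print('door top z',np.median(q[:,2]),m.sum(),cv2.minAreaRect(q[:,:2].astype(np.float32)))
    print(np.histogram(Z[reg&(Z>.02)],20))
    m=(X>.3)&(X<.85)&(Y>.05)&(Y<.5)&(Z>.215)&(Z<.24); q=P[m]
    print('encl top',np.median(q[:,2]),m.sum(),cv2.minAreaRect(q[:,:2].astype(np.float32)), cv2.boxPoints(cv2.minAreaRect(q[:,:2].astype(np.float32))).round(3).tolist())
    im=c0.copy()
    reg=[slice(120,270),slice(150,250)] if n=='top' else [slice(110,240),slice(270,370)]
    a=cv2.resize(im[reg[0],reg[1]],None,fx=4,fy=4,interpolation=cv2.INTER_CUBIC)
    reg=[slice(120,270),slice(290,390)] if n=='top' else [slice(190,320),slice(120,220)]
    b=cv2.resize(im[reg[0],reg[1]],None,fx=4,fy=4,interpolation=cv2.INTER_CUBIC)
    cv2.imwrite(f'pics/{n}1.png',np.hstack([a,b]))
```

```text
top bench z 0.0006175832181344321
door top z 0.20296733538889533 404 ((0.5195713043212891, -0.3112078011035919), (0.17745620012283325, 0.02313568815588951), 9.47277545928955)
(array([ 22,  32, 107, 200, 160,  59,  80, 141, 191,  44,  32,  38,  35,
        38,  38,  48,  63,  52, 102, 299]), array([0.02037468, 0.02986976, 0.03936484, 0.04885992, 0.058355  ,
       0.06785008, 0.07734516, 0.08684024, 0.09633532, 0.1058304 ,
       0.11532548, 0.12482056, 0.13431564, 0.14381072, 0.1533058 ,
       0.16280088, 0.17229596, 0.18179104, 0.19128612, 0.2007812 ,
       0.21027628]))
encl top 0.22744378619863026 2172 ((0.676665723323822, 0.1800435483455658), (0.1285068839788437, 0.1900375634431839), 41.13079071044922) [[0.5659999847412109, 0.20900000631809235], [0.6909999847412109, 0.06599999964237213], [0.7879999876022339, 0.1509999930858612], [0.6629999876022339, 0.2939999997615814]]
scene bench z -0.0005066681471603829
door top z 0.20258430519828008 511 ((0.520859956741333, -0.31413519382476807), (0.17968913912773132, 0.022140664979815483), 8.837302207946777)
(array([ 42,  31, 166, 266, 156, 111, 157, 192, 221,  49,  57,  52,  45,
        55,  64,  68,  99,  83, 114, 390]), array([0.02017833, 0.02966268, 0.03914702, 0.04863137, 0.05811572,
       0.06760007, 0.07708441, 0.08656876, 0.09605311, 0.10553746,
       0.1150218 , 0.12450615, 0.1339905 , 0.14347485, 0.15295919,
       0.16244354, 0.17192789, 0.18141224, 0.19089658, 0.20038093,
       0.20986528]))
encl top 0.2264859870211815 2169 ((0.6776491403579712, 0.17694848775863647), (0.12666650116443634, 0.1949775665998459), 40.87237548828125) [[0.5659999847412109, 0.20900000631809235], [0.6940000057220459, 0.06199999898672104], [0.7889999747276306, 0.14499999582767487], [0.6620000004768372, 0.2919999957084656]]
```

View pics/top1.png

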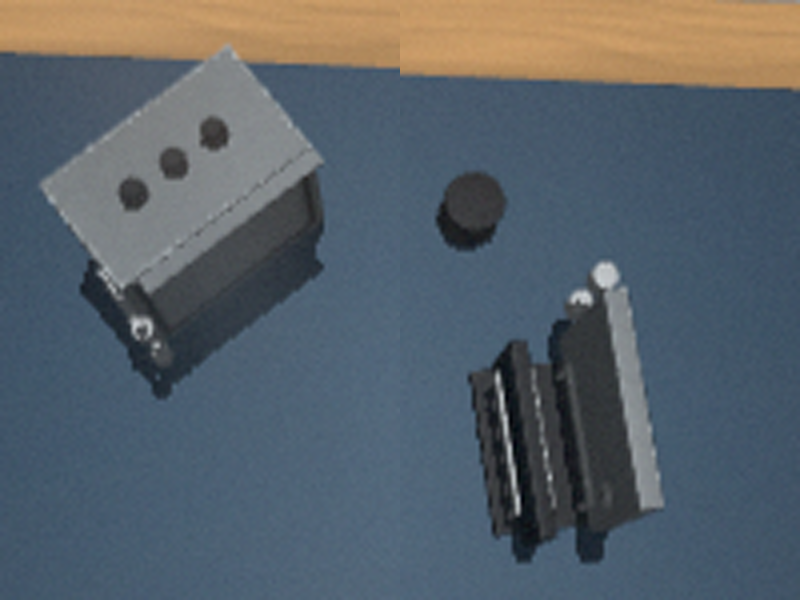

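The crop shows the enclosure's open front facing the robot and right, with the pintles at its left front corner at crop (140,328). The door's lock is on its left face and its sockets are at the far end, so the door's +y points at about 9° and the enclosure's yaw is about 41°. I'll hover over the door first.

Emit:
apply_moves(rows=[{"slide":[0,0,-0.2],"roll":0.08},{"slide":[0.2,-0.065,-0.02]},{"slide":[0.2,-0.065,-0.02]},{"slide":[0.2,-0.065,-0.02]},{"slide":[0.2,-0.065,-0.02]},{"slide":[0.2,-0.065,-0.02]},{"slide":[0.2,-0.065,-0.02]},{"slide":[0.2,-0.065,-0.02]},{"slide":[0.2,-0.065,-0.02]},{"slide":[0.2,-0.065,0]},{"slide":[0.2,-0.06,0]},{"slide":[0,0,0]}], claw=-1)

```text
invalid input at $.rows[1]: expected keys slide, roll
```

```bash
cat >> h.py <<'E'
def pose():
    s=arm.read_state(); from scipy.spatial.transform import Rotation as R
    M=R.from_quat(s['tool_rot']).as_matrix(); p=s['tcp_pos']
    print('t',round(float(s['clock']),2),'tcp',p.round(4),'yaw',np.degrees(np.arctan2(M[1,0],M[0,0])).round(2),'z',M[:,2].round(3),'F',s['ft_force'].round(1),'M',s['wrist_torque'].round(2),'w',round(float(s['grip_width']),4),'q',s['joint_pos'].round(2)); return p,M
def need(tgt,yaw):
    p,M=pose(); a=np.radians(yaw); print('roll',round((np.degrees(np.arctan2(M[1,0],M[0,0]))-yaw)/90,4))
    d=np.array(tgt)-p; print('slide after roll',[round(float(v)/.2,4) for v in (d[0]*np.cos(a)+d[1]*np.sin(a), d[0]*np.sin(a)-d[1]*np.cos(a), -d[2])])
E
python3 - <<'E'
from h import *
need([.520,-.3125,.176],9.15)
c=cap('wrist'); P=world(c,True); print(c['fx'],c['T'].round(3) if hasattr(c['T'],'round') else c['T'])
m=(P[...,2]>.196)&(P[...,2]<.212)&(P[...,1]<-.2)&(P[...,1]>-.42)&(P[...,0]>.38)&(P[...,0]<.7); q=P[m]
print(np.median(q[:,2]),m.sum(),cv2.minAreaRect(q[:,:2].astype(np.float32)))
cv2.imwrite('pics/w0.png',c['image'])
E
```

```text
t 0.1 tcp [ 0.148  -0.5033  0.2307] yaw 16.38 z [-0.     0.001 -1.   ] F [-0.6  0.2 -0.8] M [-0.04  0.04 -0.01] w 0.0856 q [-1.43  0.34  1.52  0.    1.28 -0.15]
roll 0.0803
slide after roll [1.9881, -0.6463, 0.2736]
297.3186396354542 [[ 0.282  0.92   0.272  0.217]
 [-0.959  0.271  0.079 -0.483]
 [-0.001 -0.283  0.959  0.373]
 [ 0.     0.     0.     1.   ]]
nan 0 ((0.0, 0.0), (0.0, 0.0), 0.0)
  return _methods._mean(a, axis=axis, dtype=dtype,
  ret = ret.dtype.type(ret / rcount)
```

View pics/w0.png

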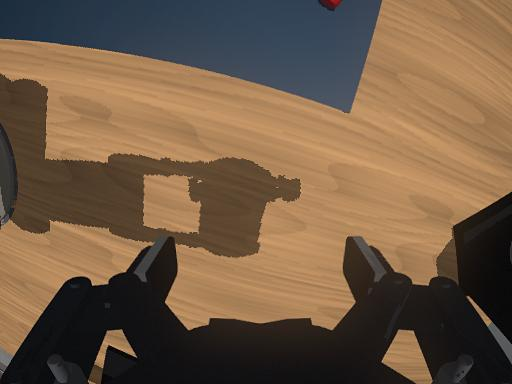

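The move was refused because every row needs both keys. The picture only shows the bench from the start pose, with the wrist camera sitting on the tool's +x side and the fingers at rows 240+. I'll resend the move with both keys.

Emit:
apply_moves(rows=[{"slide":[0,0,-0.2],"roll":0.08},{"slide":[0.2,-0.065,-0.02],"roll":0},{"slide":[0.2,-0.065,-0.02],"roll":0},{"slide":[0.2,-0.065,-0.02],"roll":0},{"slide":[0.2,-0.065,-0.02],"roll":0},{"slide":[0.2,-0.065,-0.02],"roll":0},{"slide":[0.2,-0.065,-0.02],"roll":0},{"slide":[0.2,-0.065,-0.02],"roll":0},{"slide":[0.2,-0.065,-0.02],"roll":0},{"slide":[0.2,-0.065,0],"roll":0},{"slide":[0.2,-0.06,0],"roll":0},{"slide":[0,0,0],"roll":0}], claw=-1)

```text
clock: 1.65
tcp_pos: [0.5242, -0.3108, 0.3022]
tool_rot: [0.997, 0.082, -0.0, -0.001]
ft_force: [-0.5, -0.9, -0.3]
grip_width: 0.0853
grasp_force: 0.0
```

Run:
```python
from h import *
need([.520,-.3125,.176],9.15)
c=cap('wrist'); P=world(c,True); m=(P[...,2]>.196)&(P[...,2]<.212)&(P[...,1]<-.2)&(P[...,1]>-.42)&(P[...,0]>.38)&(P[...,0]<.7); q=P[m]
print(np.median(q[:,2]),m.sum(),cv2.minAreaRect(q[:,:2].astype(np.float32)))
cv2.imwrite('pics/w0.png',c['image'])
```

```text
t 1.65 tcp [ 0.5242 -0.3108  0.3022] yaw 9.38 z [-0.001  0.001 -1.   ] F [-0.5 -0.9 -0.3] M [0.08 0.01 0.03] w 0.0853 q [-0.66  0.47  1.14  0.    1.54  0.75]
roll 0.0026
slide after roll [-0.0222, 0.0051, 0.6311]
0.20382447953406635 4598 ((0.5215020775794983, -0.31034353375434875), (0.17778611183166504, 0.02086944878101349), 8.88304328918457)
```

View pics/w0.png

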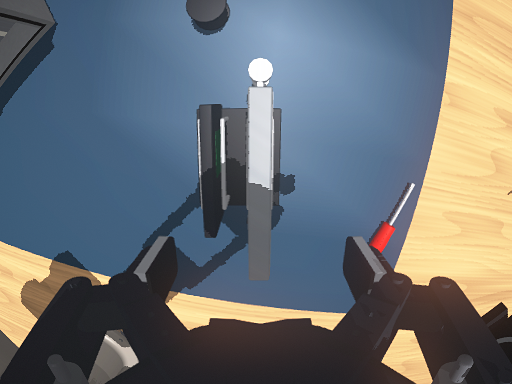

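The fisheye view shows the door's top edge upright at columns 247–271, rows 87–280, with the socket cap at (260,70). The display is to its left and the fingers straddle both sides of the door. The wrist fit gives 178 x 21 mm at z 0.204, which agrees with the given sizes. I'll lower and grip.

Emit:
apply_moves(rows=[{"slide":[-0.013,-0.004,0.1],"roll":0.005},{"slide":[0,0,0.2],"roll":0},{"slide":[0,0,0.2],"roll":0},{"slide":[0,0,0.1],"roll":0},{"slide":[0,0,0.05],"roll":0},{"slide":[0,0,0],"roll":0}], claw=-1)

```text
clock: 2.45
tcp_pos: [0.5191, -0.3126, 0.1733]
tool_rot: [0.997, 0.076, -0.0, -0.0]
ft_force: [-0.4, -0.1, -0.2]
grip_width: 0.0855
grasp_force: 0.0
```

Emit:
apply_moves(rows=[{"slide":[0,0,0],"roll":0},{"slide":[0,0,0],"roll":0},{"slide":[0,0,0],"roll":0},{"slide":[0,0,0],"roll":0},{"slide":[0,0,0],"roll":0},{"slide":[0,0,0],"roll":0},{"slide":[0,0,0],"roll":0}], claw=1)

```text
clock: 3.32
tcp_pos: [0.5199, -0.3123, 0.1738]
tool_rot: [0.997, 0.076, 0.0, 0.0]
ft_force: [-0.4, 0.3, 5.0]
grip_width: 0.0188
grasp_force: 60.2
```

Gripped at a width of 18.8 mm with 60 N. Next I lift straight out and turn the door to its right-angle-open yaw.

Emit:
apply_moves(rows=[{"slide":[0,0,-0.02],"roll":0},{"slide":[0,0,-0.06],"roll":0},{"slide":[0,0,-0.12],"roll":0},{"slide":[0,0,-0.15],"roll":0},{"slide":[0,0,-0.15],"roll":0},{"slide":[0,0,-0.14],"roll":0},{"slide":[0,0,-0.06],"roll":-0.05},{"slide":[0,0,0],"roll":-0.08},{"slide":[0,0,0],"roll":-0.09},{"slide":[0,0,0],"roll":-0.08},{"slide":[0,0,0],"roll":-0.06},{"slide":[0,0,0],"roll":0}])

```text
clock: 4.82
tcp_pos: [0.5195, -0.3121, 0.3131]
tool_rot: [0.936, 0.351, -0.0, -0.0]
ft_force: [0.3, -0.4, -6.2]
grip_width: 0.0196
grasp_force: 59.1
```

Emit:
apply_moves(rows=[{"slide":[0.05,-0.09,0],"roll":0},{"slide":[0.09,-0.165,0],"roll":0},{"slide":[0.1,-0.185,0],"roll":0},{"slide":[0.1,-0.185,0],"roll":0},{"slide":[0.1,-0.185,0],"roll":0},{"slide":[0.1,-0.185,0],"roll":0},{"slide":[0.1,-0.185,0],"roll":0},{"slide":[0.1,-0.185,0],"roll":0},{"slide":[0.1,-0.185,0],"roll":0},{"slide":[0.1,-0.185,0],"roll":0},{"slide":[0.06,-0.1,0],"roll":0},{"slide":[0,0,0],"roll":0}])

```text
clock: 6.32
tcp_pos: [0.4284, 0.0971, 0.3136]
tool_rot: [0.936, 0.352, 0.0, -0.0]
ft_force: [0.3, -0.6, -5.6]
grip_width: 0.0194
grasp_force: 59.8
```

Run:
```python
from h import *
need([.430,.096,.3],41)
for n in ['wrist','top','scene']: c=cap(n); cv2.imwrite(f'pics/{n}2.png',c['image'])
c=dict(np.load('wrist.npz'));P=world(c,True)
X,Y,Z=P[...,0],P[...,1],P[...,2]
m=(Z>.222)&(Z<.24)&(X>.52)&(X<.85)&(Y>.03)&(Y<.35); q=P[m]; r=cv2.minAreaRect(q[:,:2].astype(np.float32)); print('encl',np.median(q[:,2]),m.sum(),r,cv2.boxPoints(r).round(4).tolist())
m=(Z>.315)&(Z<.345)&(X>.3)&(X<.6)&(Y>0)&(Y<.25); q=P[m]; print('door',np.median(q[:,2]),m.sum(),cv2.minAreaRect(q[:,:2].astype(np.float32)))
```

```text
t 6.33 tcp [0.4284 0.0971 0.3136] yaw 41.17 z [ 0.  0. -1.] F [ 0.3 -0.6 -5.6] M [-0.14  0.06 -0.  ] w 0.0194 q [0.05 0.12 1.58 0.   1.43 0.9 ]
roll 0.0019
slide after roll [0.0026, 0.0094, 0.068]
encl 0.22563993588717732 113 ((0.6842250823974609, 0.07888396829366684), (0.007126710843294859, 0.031174205243587494), 55.5500373840332) [[0.6693999767303467, 0.08479999750852585], [0.6951000094413757, 0.06710000336170197], [0.6991000175476074, 0.0729999989271164], [0.6733999848365784, 0.09059999883174896]]
door 0.3434215558615063 15775 ((0.46350741386413574, 0.12223593890666962), (0.14755034446716309, 0.04623005911707878), 34.17801284790039)
```

View pics/wrist2.png

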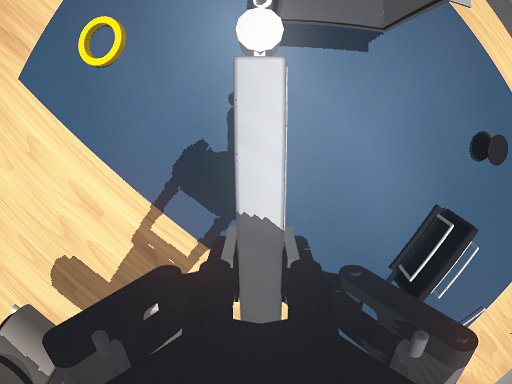

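The door hangs straight from the fingers at columns 235–287, and its socket cap at (260,30) hides the hinge. I'll sidestep to the hinge's outer side, still high, so the wrist camera looks down on the pintles.

Emit:
apply_moves(rows=[{"slide":[0,-0.1,0],"roll":0},{"slide":[0.05,-0.15,0],"roll":0},{"slide":[0.15,-0.095,0],"roll":0},{"slide":[0.15,0,0],"roll":0},{"slide":[0.05,0,0],"roll":0},{"slide":[0,0,0],"roll":0},{"slide":[0,0,0],"roll":0}])

```text
clock: 7.35
tcp_pos: [0.4432, 0.1997, 0.3132]
tool_rot: [0.936, 0.351, -0.0, 0.0]
ft_force: [0.1, 0.1, -6.8]
grip_width: 0.0189
grasp_force: 60.2
```

Run:
```python
from h import *
pose()
c=cap('wrist'); im=c['image']
a=im[0:200,180:450]; cv2.imwrite('pics/w3.png',cv2.resize(a,None,fx=2.9,fy=2.9,interpolation=cv2.INTER_CUBIC))
```

```text
t 7.35 tcp [0.4432 0.1997 0.3132] yaw 41.08 z [-0.001 -0.001 -1.   ] F [ 0.1  0.1 -6.8] M [-0.01  0.06  0.01] w 0.0189 q [ 0.27  0.22  1.47 -0.    1.45  1.12]
```

View pics/w3.png

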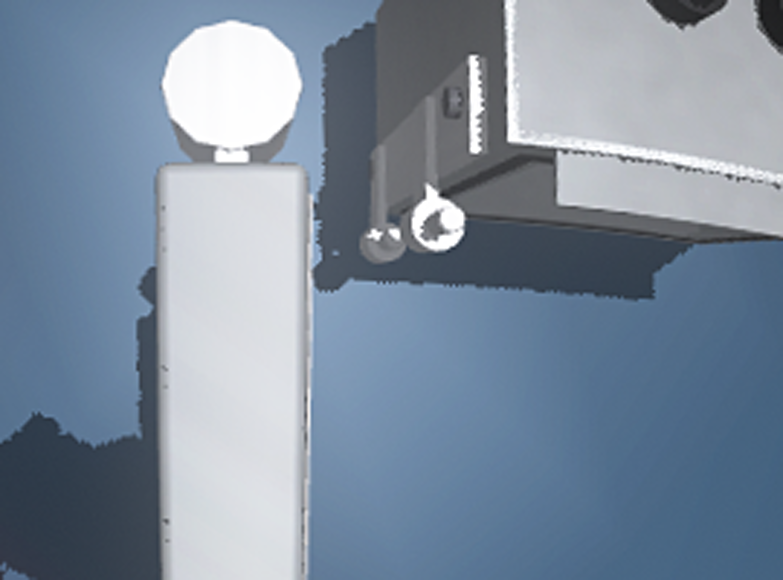

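The crop shows the socket cap at (231,83), the upper pintle with its shoulder ring at (438,223), and the lower one at (382,241). Next I get their positions from depth and shape fits.

Run:
```python
from h import *
c=dict(np.load('wrist.npz')); P=world(c,True); X,Y,Z=P[...,0],P[...,1],P[...,2]
def pix2w(u,v,z):
    a=(u-c['cx'])/c['fx'];b=(v-c['cy'])/c['fy'];r=np.hypot(a,b);k=np.tan(r)/r
    d=c['T'][:3,:3]@np.array([a*k,-b*k,-1]); t=c['T'][:3,3]; return t+d*(z-t[2])/d[2]
U=lambda x,y:(180+(x+.5)/2.9-.5,(y+.5)/2.9-.5)
print('shoulder ring->z.164',pix2w(*U(438,223),.164)[:2].round(4)); print('cap',pix2w(*U(231,83),.322).round(4))
near=(np.hypot(X-.562,Y-.211)<.03)
for lo,hi in [(.155,.170),(.176,.19),(.055,.07),(.078,.09)]:
    m=near&(Z>lo)&(Z<hi); q=P[m]
    if len(q)>3:
        v,u=np.nonzero(m); print(lo,hi,m.sum(),'med z',np.median(q[:,2]).round(4),'mean',q[:,:2].mean(0).round(4),'circ',cv2.minEnclosingCircle(q[:,:2].astype(np.float32)),'px',u.mean(),v.mean())
vv,uu=np.mgrid[60:95,310:345]
print('Z mm around upper hinge'); print((Z[64:92:1,314:346:1]*1000).round(0).astype(int))
m=(Z>.314)&(Z<.332)&(np.hypot(X-.525,Y-.27)<.05); q=P[m]; print('cap',m.sum(),np.median(q[:,2]),cv2.minEnclosingCircle(q[:,:2].astype(np.float32)),q.mean(0))
m=(Z>.335)&(Z<.352)&(X<.6); 
v,u=np.nonzero(m); 
q=P[m]; 
ex=np.array([np.cos(np.radians(41.1)),np.sin(np.radians(41.1))]);ey=np.array([ex[1],-ex[0]])
tcp=np.array([.4432,.1997]); a=(q[:,:2]-tcp)@ex;b=(q[:,:2]-tcp)@ey
print('door top z',np.median(q[:,2]),'along max',np.percentile(a[abs(b)<8e-3],[99,99.9]),)
for lo in (.02,.04,.06,.08):
    s=(a>lo)&(a<lo+.01)&(abs(b)<.02); print(lo,np.percentile(b[s],[1,50,99]).round(4), np.median(q[s,2]).round(4))
```

```text
shoulder ring->z.164 [0.5644 0.2134]
cap [0.5235 0.2701 0.322 ]
0.155 0.17 334 med z 0.1635 mean [0.5693 0.2192] circ ((0.5727265477180481, 0.21739216148853302), 0.018447795882821083) px 329.3862275449102 69.29640718562874
0.176 0.19 169 med z 0.1836 mean [0.5729 0.2178] circ ((0.576218843460083, 0.21631388366222382), 0.017143489792943) px 337.8165680473373 65.36094674556213
0.055 0.07 165 med z 0.0635 mean [0.5678 0.219 ] circ ((0.5699014067649841, 0.22005683183670044), 0.018037354573607445) px 311.4 78.13939393939394
0.078 0.09 61 med z 0.0839 mean [0.5692 0.2179] circ ((0.5720975399017334, 0.22121286392211914), 0.015274802222847939) px 315.672131147541 76.55737704918033
Z mm around upper hinge
[[                  77                   82                   88
                    95                  100                  106
                   111                  120                  142
                   147                  151                  156
                   160                  163                  163
                   163                  163                  128
    
[... 18772 characters left out ...]
          1                    1                    0
                     1                    0                    1
                     0                    2                    1
                     2                    2                    0
                     1                    0]]
cap 1773 0.32096622462556446 ((0.5231775641441345, 0.2697370946407318), 0.011776815168559551) [0.52299218 0.26963372 0.3208045 ]
door top z 0.34316781291990694 along max [0.0897307  0.09070592]
0.02 [-0.0099 -0.      0.0101] 0.3432
0.04 [-0.0099 -0.      0.0101] 0.3431
0.06 [-0.0099 -0.      0.0102] 0.3431
0.08 [-0.0098 -0.      0.0103] 0.343<stdin>:14: RuntimeWarning: invalid value encountered in cast
```

```bash
cat > pin.py <<'E'
from h import *
def pins(P,g=(.565,.213)):
    for (lo,hi,r) in [(.1815,.187,.0065),(.0815,.087,.0065)]:
        ctr=np.array(g)
        for _ in range(6):
            m=(np.hypot(P[...,0]-ctr[0],P[...,1]-ctr[1])<r)&(P[...,2]>lo)&(P[...,2]<hi); q=P[m][:,:2]
            if len(q)<5: break
            ctr=q.mean(0)
        if len(q)>=5: print(lo,len(q),'mean',ctr.round(4),'circ',cv2.minEnclosingCircle(q.astype(np.float32)))
        else: print(lo,'few',len(q))
    m=(np.hypot(P[...,0]-g[0],P[...,1]-g[1])<.0135)&(P[...,2]>.1615)&(P[...,2]<.166); print('shoulder circ',m.sum(),cv2.minEnclosingCircle(P[m][:,:2].astype(np.float32)))
if __name__=='__main__':
    c=dict(np.load('wrist.npz')); pins(world(c,True)); 
    for n in ('top','scene'): c=dict(np.load(n+'.npz')); print(n); pins(world(c))
    P=world(dict(np.load('wrist.npz')),True)
    m=(P[...,2]>.2215)&(P[...,2]<.235)&(P[...,0]>.54); q=P[m]; print(cv2.boxPoints(cv2.minAreaRect(q[:,:2].astype(np.float32))).round(4).tolist())
E
python3 pin.py
```

```text
0.1815 71 mean [0.5638 0.2137] circ ((0.5639978647232056, 0.21306440234184265), 0.0045978170819580555)
0.0815 39 mean [0.5634 0.2137] circ ((0.5631629228591919, 0.21344932913780212), 0.004288198426365852)
shoulder circ 170 ((0.5659859776496887, 0.21490171551704407), 0.011130408383905888)
top
0.1815 6 mean [0.5624 0.213 ] circ ((0.5627747774124146, 0.21335044503211975), 0.0036737732589244843)
0.0815 few 0
shoulder circ 1 ((0.5685762763023376, 0.21017377078533173), 9.999999747378752e-05)
scene
0.1815 few 3
0.0815 few 2
shoulder circ 12 ((0.564353883266449, 0.20889881253242493), 0.008637369610369205)
[[0.567799985408783, 0.21160000562667847], [0.6880000233650208, 0.07400000095367432], [0.7656000256538391, 0.14169999957084656], [0.6453999876976013, 0.2793999910354614]]
```

The upper and lower pins both fit at (0.564, 0.2135) with radius about 4.5 mm, as expected. The socket axis sits at tool (+106.1, -0.3) mm. I back off, sidestep and go down in front of the hinge.

Emit:
apply_moves(rows=[{"slide":[-0.1,0,0],"roll":0},{"slide":[-0.15,0,0],"roll":0},{"slide":[-0.08,0.1,0],"roll":0},{"slide":[0,0.15,0],"roll":0},{"slide":[0,0.096,0],"roll":0},{"slide":[0,0,0.12],"roll":0},{"slide":[0,0,0.15],"roll":0},{"slide":[0,0,0.13],"roll":0},{"slide":[0,0,0.07],"roll":0},{"slide":[0,0,0],"roll":0},{"slide":[0,0,0],"roll":0}])

```text
clock: 8.78
tcp_pos: [0.4403, 0.1049, 0.2203]
tool_rot: [0.936, 0.351, 0.001, 0.0]
ft_force: [-0.3, 0.6, -5.7]
grip_width: 0.019
grasp_force: 60.2
```

Run:
```python
from h import *
need([.4840,.1435,.219],41.1)
```

```text
t 8.78 tcp [0.4403 0.1049 0.2203] yaw 41.12 z [ 0.002  0.    -1.   ] F [-0.3  0.6 -5.7] M [ 0.   -0.03  0.02] w 0.019 q [ 0.06  0.22  1.73 -0.    1.19  0.92]
roll 0.0003
slide after roll [0.2914, -0.0017, 0.0064]
```

Emit:
apply_moves(rows=[{"slide":[0.05,0,0],"roll":0},{"slide":[0.08,0,0],"roll":0},{"slide":[0.08,0,0],"roll":0},{"slide":[0.05,0,0],"roll":0},{"slide":[0.03,0,0],"roll":0},{"slide":[0,0,0],"roll":0},{"slide":[0,0,0],"roll":0},{"slide":[0,0,0],"roll":0}])

```text
clock: 9.78
tcp_pos: [0.4831, 0.1428, 0.2194]
tool_rot: [0.936, 0.351, -0.0, 0.0]
ft_force: [0.6, -0.3, -6.3]
grip_width: 0.0193
grasp_force: 60.3
```

Run:
```python
from h import *
need([.4840,.1435,.207],41.1)
c=cap('wrist'); P=world(c,True); p=arm.read_state()['tcp_pos']
g=p[:2]+.106*np.array([.7536,.6574])
m=(P[...,2]>.216)&(P[...,2]<.236)&(np.hypot(P[...,0]-g[0],P[...,1]-g[1])<.0125); q=P[m]; print('cap',m.sum(),np.median(q[:,2]),cv2.minEnclosingCircle(q[:,:2].astype(np.float32)),q.mean(0).round(4))
cv2.imwrite('pics/w4.png',cv2.resize(c['image'][0:200,160:430],None,fx=2.9,fy=2.9,interpolation=cv2.INTER_CUBIC))
```

```text
t 9.78 tcp [0.4831 0.1428 0.2194] yaw 41.11 z [ 0. -0. -1.] F [ 0.6 -0.3 -6.3] M [ 0.01 -0.   -0.03] w 0.0193 q [ 0.14  0.31  1.6  -0.    1.23  0.99]
roll 0.0001
slide after roll [0.0059, 0.0002, 0.0618]
cap 1814 0.22715989497548386 ((0.5627488493919373, 0.21290844678878784), 0.01159285381436348) [0.5627 0.2126 0.2268]
```

View pics/w4.png

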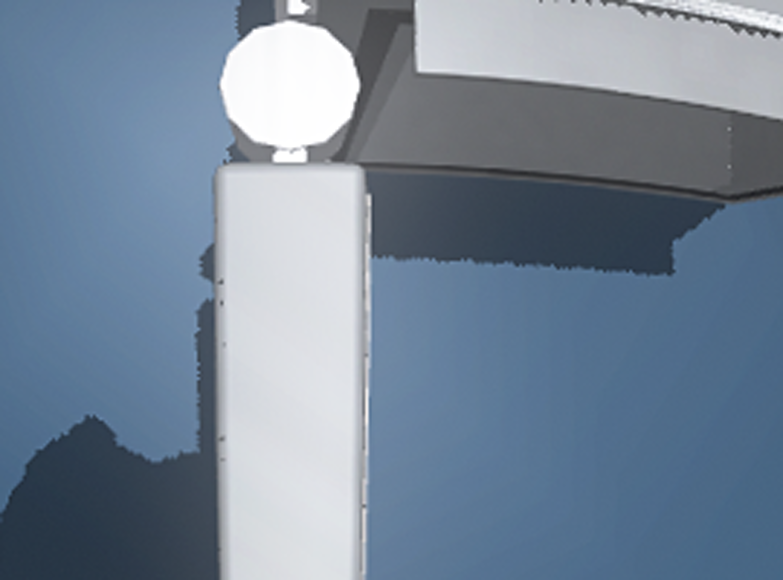

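The socket cap at (289,84) stands over the hinge, and by depth it is 1.2 mm short of the pin line. I'll correct that and start lowering gently.

Emit:
apply_moves(rows=[{"slide":[0.006,0,0.015],"roll":0},{"slide":[0,0,0.02],"roll":0},{"slide":[0,0,0.015],"roll":0},{"slide":[0,0,0.005],"roll":0},{"slide":[0,0,0.005],"roll":0},{"slide":[0,0,0.005],"roll":0},{"slide":[0,0,0.005],"roll":0},{"slide":[0,0,0],"roll":0}])

```text
clock: 10.82
tcp_pos: [0.4842, 0.1438, 0.2052]
tool_rot: [0.936, 0.351, -0.0, 0.0]
ft_force: [-0.1, -0.1, -5.7]
grip_width: 0.0193
grasp_force: 60.3
```

Run:
```python
from h import *
need([.4840,.1435,.186],41.1)
```

```text
t 10.82 tcp [0.4842 0.1438 0.2052] yaw 41.12 z [-0. -0. -1.] F [-0.1 -0.1 -5.7] M [-0.05  0.06 -0.02] w 0.0193 q [ 0.14  0.33  1.62 -0.    1.19  0.99]
roll 0.0003
slide after roll [-0.0015, 0.0004, 0.096]
```

Emit:
apply_moves(rows=[{"slide":[0,0,0.004],"roll":0},{"slide":[0,0,0.004],"roll":0},{"slide":[0,0,0.004],"roll":0},{"slide":[0,0,0],"roll":0}])

```text
clock: 11.32
tcp_pos: [0.4842, 0.1437, 0.2028]
tool_rot: [0.936, 0.351, -0.0, 0.0]
ft_force: [-0.3, -1.1, -5.0]
grip_width: 0.0191
grasp_force: 60.3
```

Emit:
apply_moves(rows=[{"slide":[0,0,0.004],"roll":0},{"slide":[0,0,0.004],"roll":0},{"slide":[0,0,0],"roll":0}])

```text
clock: 11.7
tcp_pos: [0.4842, 0.1437, 0.2012]
tool_rot: [0.936, 0.351, -0.0, 0.0]
ft_force: [-0.6, -0.9, -5.8]
grip_width: 0.0192
grasp_force: 60.3
```

There is almost no contact force 5 mm below the tip height, so both pins are in. I keep lowering and check the forces on the way.

Emit:
apply_moves(rows=[{"slide":[0,0,0.006],"roll":0},{"slide":[0,0,0.008],"roll":0},{"slide":[0,0,0.008],"roll":0},{"slide":[0,0,0.006],"roll":0},{"slide":[0,0,0],"roll":0}])

```text
clock: 12.32
tcp_pos: [0.4842, 0.1438, 0.1955]
tool_rot: [0.936, 0.351, -0.0, 0.0]
ft_force: [-0.0, -1.7, -5.3]
grip_width: 0.0192
grasp_force: 60.3
```

Emit:
apply_moves(rows=[{"slide":[0,0,0.006],"roll":0},{"slide":[0,0,0.008],"roll":0},{"slide":[0,0,0.006],"roll":0},{"slide":[0,0,0],"roll":0}])

```text
clock: 12.82
tcp_pos: [0.4842, 0.1438, 0.1915]
tool_rot: [0.936, 0.351, -0.0, 0.0]
ft_force: [-0.5, -2.9, -5.7]
grip_width: 0.0193
grasp_force: 60.3
```

Emit:
apply_moves(rows=[{"slide":[0,0,0.004],"roll":0},{"slide":[0,0,0.004],"roll":0},{"slide":[0,0,0.003],"roll":0},{"slide":[0,0,0],"roll":0}])

```text
clock: 13.32
tcp_pos: [0.4842, 0.1438, 0.1894]
tool_rot: [0.936, 0.351, -0.0, 0.0]
ft_force: [-0.6, -2.7, -5.0]
grip_width: 0.0191
grasp_force: 60.5
```

Emit:
apply_moves(rows=[{"slide":[0,0,0.003],"roll":0},{"slide":[0,0,0.003],"roll":0},{"slide":[0,0,0.003],"roll":0},{"slide":[0,0,0],"roll":0}])

```text
clock: 13.82
tcp_pos: [0.4842, 0.1438, 0.1876]
tool_rot: [0.936, 0.351, -0.0, 0.0]
ft_force: [-1.2, -3.5, -4.3]
grip_width: 0.0192
grasp_force: 60.5
```

Emit:
apply_moves(rows=[{"slide":[0,0,0.0025],"roll":0},{"slide":[0,0,0.0025],"roll":0},{"slide":[0,0,0],"roll":0}])

```text
clock: 14.2
tcp_pos: [0.4842, 0.1438, 0.1866]
tool_rot: [0.936, 0.351, -0.0, 0.0]
ft_force: [-1.4, -4.1, -4.3]
grip_width: 0.0192
grasp_force: 60.5
```

Emit:
apply_moves(rows=[{"slide":[0,0,0.0015],"roll":0},{"slide":[0,0,0.0015],"roll":0},{"slide":[0,0,0],"roll":0}])

```text
clock: 14.58
tcp_pos: [0.4842, 0.1438, 0.186]
tool_rot: [0.936, 0.351, -0.0, 0.0]
ft_force: [-0.4, -3.0, -4.1]
grip_width: 0.019
grasp_force: 60.6
```

Run:
```python
from h import *
p,M=pose()
c=cap('wrist'); P=world(c,True); 
g=np.array([.5638,.2134])
m=(P[...,2]>.18)&(P[...,2]<.205)&(np.hypot(P[...,0]-g[0],P[...,1]-g[1])<.0105); q=P[m]; print('cap z (home .194)',m.sum(),np.median(q[:,2]),q.mean(0).round(4))
m=(P[...,2]>.208)&(P[...,2]<.226)&(abs((P[...,:2]-p[:2])@np.array([.6574,-.7536]))<.012)&((P[...,:2]-p[:2])@np.array([.7536,.6574])>.03)&((P[...,:2]-p[:2])@np.array([.7536,.6574])<.092); print('door top (home .216)',np.median(P[m][:,2]))
```

```text
t 14.57 tcp [0.4842 0.1438 0.186 ] yaw 41.12 z [-0. -0. -1.] F [-0.4 -3.  -4.1] M [-0.62  0.07 -0.17] w 0.019 q [ 0.14  0.35  1.65 -0.    1.14  0.99]
cap z (home .194) 1682 0.193832244105203 [0.5635 0.2131 0.1934]
door top (home .216) 0.2159538784881656
```

The cap is at z 0.1938 and the door top at 0.2160, so the door is home to within the noise. I'll feel for the shoulder before letting go.

Emit:
apply_moves(rows=[{"slide":[0,0,0.0015],"roll":0},{"slide":[0,0,0],"roll":0}])

```text
clock: 14.88
tcp_pos: [0.4842, 0.1437, 0.1859]
tool_rot: [0.936, 0.351, 0.0, 0.0]
ft_force: [-2.0, -3.5, -2.2]
grip_width: 0.0192
grasp_force: 60.8
```

Emit:
apply_moves(rows=[{"slide":[0,0,0.0015],"roll":0},{"slide":[0,0,0],"roll":0}])

```text
clock: 15.12
tcp_pos: [0.4842, 0.1437, 0.1858]
tool_rot: [0.936, 0.351, 0.0, 0.0]
ft_force: [-2.9, -4.0, -0.8]
grip_width: 0.0194
grasp_force: 61.2
```

The door has touched down: Fz is going to zero and z has stalled. I release and rise.

Emit:
apply_moves(rows=[{"slide":[0,0,0],"roll":0},{"slide":[0,0,0],"roll":0},{"slide":[0,0,0],"roll":0},{"slide":[0,0,0],"roll":0},{"slide":[0,0,0],"roll":0},{"slide":[0,0,-0.1],"roll":0},{"slide":[0,0,-0.15],"roll":0},{"slide":[0,0,-0.15],"roll":0},{"slide":[0,0,-0.1],"roll":0},{"slide":[0,0,0],"roll":0}], claw=-1)

```text
clock: 16.38
tcp_pos: [0.4849, 0.1439, 0.2867]
tool_rot: [0.936, 0.351, 0.002, 0.0]
ft_force: [-0.3, -0.2, -0.6]
grip_width: 0.0856
grasp_force: 0.0
```

```bash
cat > door.py <<'E'
from h import *
p,M=pose()
c=cap('wrist'); P=world(c,True); H=np.array([.5636,.2133]); D=P[...,:2]-H; r=np.hypot(*np.moveaxis(D,-1,0))
m=(P[...,2]>.2125)&(P[...,2]<.2195)&(r<.2)&(r>.02); q=P[m]; R=cv2.minAreaRect(q[:,:2].astype(np.float32)); print('door top',m.sum(),np.median(q[:,2]),R)
d=np.array(R[0])-H; print('bearing from hinge',np.degrees(np.arctan2(d[1],d[0])),'shut = -48.9, open -138.9; dist',np.hypot(*d))
m=(P[...,2]>.185)&(P[...,2]<.202)&(r<.0105); print('cap z',m.sum(),np.median(P[m][:,2]))
E
python3 door.py
```

```text
t 16.38 tcp [0.4849 0.1439 0.2867] yaw 41.13 z [ 0.003  0.    -1.   ] F [-0.3 -0.2 -0.6] M [ 0.03 -0.01 -0.  ] w 0.0856 q [ 0.14  0.27  1.48 -0.    1.39  0.99]
door top 5140 0.2143881629848702 ((0.4989922344684601, 0.15591581165790558), (0.213523730635643, 0.027156315743923187), 38.079315185546875)
bearing from hinge -138.3887298774409 shut = -48.9, open -138.9; dist 0.0864124321996517
cap z 533 0.1938437046171554
```

Step 1 is done: the door hangs on its own, with the cap at z 0.1938 where home is 0.194, and it is about 90° open. I now close the fingers and go down beside its outer face, near the free edge.

Emit:
apply_moves(rows=[{"slide":[-0.1,-0.1,0],"roll":0},{"slide":[-0.125,-0.13,0],"roll":0},{"slide":[0,0,0],"roll":0},{"slide":[0,0,0],"roll":0},{"slide":[0,0,0.12],"roll":0},{"slide":[0,0,0.16],"roll":0},{"slide":[0,0,0.16],"roll":0},{"slide":[0,0,0.12],"roll":0},{"slide":[0,0,0],"roll":0},{"slide":[0,0,0],"roll":0}], claw=1)

```text
clock: 17.68
tcp_pos: [0.421, 0.1488, 0.174]
tool_rot: [0.936, 0.351, 0.0, 0.0]
ft_force: [-0.3, -0.1, -0.7]
grip_width: 0.0001
grasp_force: 0.0
```

```bash
cat > uv.py <<'E'
from h import *
p,M=pose(); H=np.array([.5636,.2133]); x=np.array([.7536,.6574]); y=np.array([.6574,-.7536]); d=p[:2]-H
print('u,v mm',(d@x*1000).round(1),(d@y*1000).round(1))
E
python3 uv.py
python3 - <<'E'
from h import *
c=cap('wrist'); cv2.imwrite('pics/w5.png',c['image'])
E
```

```text
t 17.68 tcp [0.421  0.1488 0.174 ] yaw 41.11 z [ 0.001  0.    -1.   ] F [-0.3 -0.1 -0.7] M [-0.03 -0.01  0.04] w 0.0001 q [ 0.17  0.26  1.82 -0.    1.06  1.02]
u,v mm -149.9 -45.2
```

View pics/w5.png

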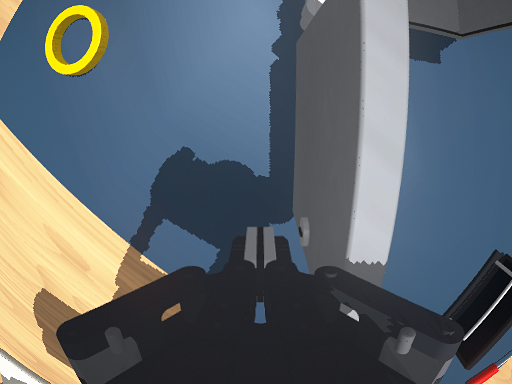

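The closed fingers at (260,250) stand left of the outer face and the door is still open. I begin the swing slowly.

Emit:
apply_moves(rows=[{"slide":[0,0.05,0],"roll":0},{"slide":[0,0.04,0],"roll":0},{"slide":[0,0.018,0],"roll":0},{"slide":[-0.001,0.025,0],"roll":0},{"slide":[-0.002,0.03,0],"roll":0},{"slide":[-0.002,0.03,0],"roll":0},{"slide":[-0.002,0.03,0],"roll":0},{"slide":[-0.002,0.033,0],"roll":0},{"slide":[-0.001,0.033,0],"roll":0},{"slide":[0.006,0.032,0],"roll":0},{"slide":[0.006,0.032,0],"roll":0},{"slide":[0.007,0.032,0],"roll":0}])

```text
clock: 19.23
tcp_pos: [0.4724, 0.0917, 0.1734]
tool_rot: [0.936, 0.351, -0.0, 0.0]
ft_force: [-0.6, 0.6, 1.1]
grip_width: 0.0002
grasp_force: 0.3
```

```bash
python3 uv.py
```

```text
t 19.23 tcp [0.4724 0.0917 0.1734] yaw 41.12 z [-0. -0. -1.] F [-0.6  0.6  1.1] M [ 0.06  0.02 -0.02] w 0.0002 q [ 0.03  0.32  1.73 -0.    1.09  0.89]
u,v mm -148.7 31.6
```

Emit:
apply_moves(rows=[{"slide":[0.008,0.032,0],"roll":0},{"slide":[0.008,0.032,0],"roll":0},{"slide":[0.008,0.031,0],"roll":0},{"slide":[0.015,0.03,0],"roll":0},{"slide":[0.015,0.03,0],"roll":0},{"slide":[0.015,0.03,0],"roll":0},{"slide":[0.015,0.03,0],"roll":0},{"slide":[0.015,0.029,0],"roll":0},{"slide":[0.015,0.029,0],"roll":0},{"slide":[0.023,0.025,0],"roll":0},{"slide":[0.023,0.025,0],"roll":0},{"slide":[0.023,0.025,0],"roll":0}])

```text
clock: 20.72
tcp_pos: [0.5458, 0.0637, 0.1734]
tool_rot: [0.936, 0.351, -0.0, 0.0]
ft_force: [-0.6, 0.7, -0.2]
grip_width: 0.0003
grasp_force: 0.2
```

```bash
python3 uv.py
python3 - <<'E'
from h import *
c=cap('scene'); cv2.imwrite('pics/s6.png',cv2.resize(c['image'][90:250,230:400],None,fx=3.5,fy=3.5,interpolation=cv2.INTER_CUBIC))
E
```

```text
t 20.73 tcp [0.5458 0.0637 0.1734] yaw 41.13 z [-0. -0. -1.] F [-0.6  0.7 -0.2] M [ 0.06  0.   -0.  ] w 0.0003 q [-0.02  0.44  1.54 -0.    1.16  0.83]
u,v mm -111.7 101.1
```

View pics/s6.png

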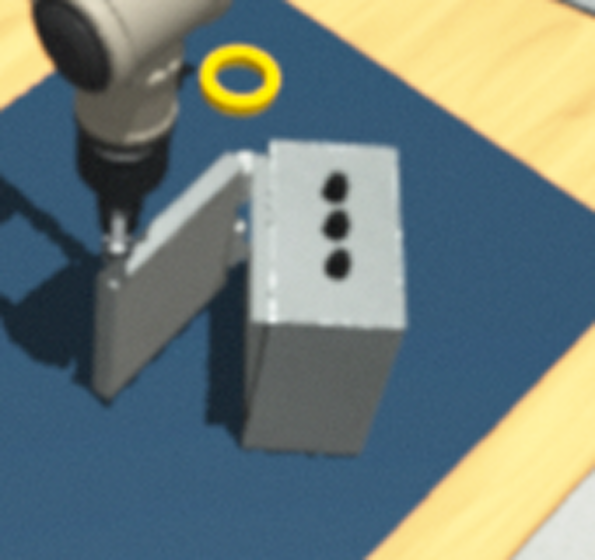

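The door follows the fingers at about 55° closed, with its free edge at crop (105,390) and the hinge at (245,165). The tape is untouched. I go on more slowly.

Emit:
apply_moves(rows=[{"slide":[0.022,0.026,0],"roll":0},{"slide":[0.022,0.026,0],"roll":0},{"slide":[0.022,0.026,0],"roll":0},{"slide":[0.023,0.015,0],"roll":0},{"slide":[0.023,0.015,0],"roll":0},{"slide":[0.023,0.014,0],"roll":0},{"slide":[0.022,0.014,0],"roll":0},{"slide":[0.02,0.013,0],"roll":0},{"slide":[0.018,0.011,0],"roll":0},{"slide":[0.016,0.01,0],"roll":0},{"slide":[0.014,0.009,0],"roll":0},{"slide":[0.012,0.007,0],"roll":0}])

```text
clock: 22.28
tcp_pos: [0.6057, 0.0668, 0.1734]
tool_rot: [0.936, 0.351, -0.0, 0.0]
ft_force: [1.1, -0.5, 0.4]
grip_width: 0.0002
grasp_force: 0.0
```

```bash
python3 uv.py
cat > ang.py <<'E'
from h import *
from scipy.optimize import brentq
H=np.array([.5636,.2133]); x=np.array([.7536,.6574]); y=np.array([.6574,-.7536])
for n in ('wrist','top','scene'):
    c=cap(n); P=world(c,n=='wrist'); D=P[...,:2]-H; u=D@x*1000; v=D@y*1000; Z=P[...,2]
    m=(Z>.03)&(Z<.2185)&(v>20)&(v<192)&(u>-110)&(u<-4)   # door top & outer face points
    t=m&(Z>.213); f=m&(Z<.205)
    print(n,t.sum(),f.sum())
    for lo in (20,60,100,140,165):
        for k,nm in ((t,'top'),(f,'face')):
            s=k&(v>lo)&(v<lo+20)
            if s.sum()>3: print('  v',lo+10,nm,s.sum(),'u 5/50/95',np.percentile(u[s],[5,50,95]).round(1))
E
python3 ang.py
```

```text
t 22.27 tcp [0.6057 0.0668 0.1734] yaw 41.12 z [-0. -0. -1.] F [ 1.1 -0.5  0.4] M [ 0.01  0.07 -0.07] w 0.0002 q [-0.02  0.54  1.36 -0.    1.23  0.84]
u,v mm -64.6 138.1
wrist 15713 11998
  v 30 top 781 u 5/50/95 [-17.1 -10.4  -4.6]
  v 70 top 2002 u 5/50/95 [-27.9 -17.9  -8.8]
  v 70 face 1578 u 5/50/95 [-11.   -8.5  -5.7]
  v 110 top 2552 u 5/50/95 [-39.8 -29.8 -20.3]
  v 110 face 1879 u 5/50/95 [-22.4 -19.9 -17.3]
  v 150 top 2237 u 5/50/95 [-52.4 -42.1 -32.4]
  v 150 face 1913 u 5/50/95 [-34.2 -31.5 -28.8]
  v 175 top 1226 u 5/50/95 [-57.3 -48.2 -39.5]
  v 175 face 1702 u 5/50/95 [-41.3 -38.6 -36. ]
top 64 148
  v 30 top 14 u 5/50/95 [-17.1  -9.8  -5. ]
  v 70 top 8 u 5/50/95 [-30.5 -24.5 -17.3]
  v 70 face 47 u 5/50/95 [-34.4 -31.8 -28.9]
  v 110 top 11 u 5/50/95 [-36.8 -26.4 -21.6]
  v 110 face 15 u 5/50/95 [-46.  -44.  -41.5]
  v 150 face 18 u 5/50/95 [-61.4 -56.3 -52.8]
  v 175 face 8 u 5/50/95 [-64.7 -60.5 -59.2]
scene 115 406
  v 30 top 11 u 5/50/95 [-14.2  -9.6  -6.2]
  v 70 top 15 u 5/50/95 [-21.3 -15.2 -12.1]
  v 70 face 33 u 5/50/95 [-14.7 -11.5  -8.3]
  v 110 top 13 u 5/50/95 [-40.  -33.1 -24.1]
  v 110 face 30 u 5/50/95 [-25.2 -22.8 -20.1]
  v 150 top 14 u 5/50/95 [-79.6 -44.2 -37.2]
  v 150 face 40 u 5/50/95 [-74.4 -35.4 -31.8]
  v 175 top 15 u 5/50/95 [-59.  -49.4 -40.7]
  v 175 face 42 u 5/50/95 [-65.5 -42.7 -39.5]
```

Door measured at 16° from shut, as planned. I continue gently.

Emit:
apply_moves(rows=[{"slide":[0.014,0.005,0],"roll":0},{"slide":[0.014,0.005,0],"roll":0},{"slide":[0.014,0.005,0],"roll":0},{"slide":[0.014,0.005,0],"roll":0},{"slide":[0.013,0.005,0],"roll":0},{"slide":[0.013,0.004,0],"roll":0},{"slide":[0.013,0.004,0],"roll":0},{"slide":[0.012,0.004,0],"roll":0},{"slide":[0.012,0.004,0],"roll":0},{"slide":[0.011,0.003,0],"roll":0},{"slide":[0.01,0.003,0],"roll":0},{"slide":[0.008,0.002,0],"roll":0}])

```text
clock: 23.92
tcp_pos: [0.6344, 0.0789, 0.1735]
tool_rot: [0.936, 0.351, -0.0, 0.0]
ft_force: [0.2, 0.1, -0.2]
grip_width: 0.0003
grasp_force: 0.0
```

```bash
python3 uv.py; sed -i "s/u<-4)/u<22)/" ang.py; python3 ang.py | head -12
```

```text
t 23.93 tcp [0.6344 0.0789 0.1735] yaw 41.12 z [-0. -0. -1.] F [ 0.2  0.1 -0.2] M [ 0.    0.04 -0.06] w 0.0003 q [ 0.    0.6   1.27 -0.    1.28  0.86]
u,v mm -35.0 147.8
wrist 11802 73
  v 30 top 449 u 5/50/95 [-10.2  -5.9  -1.8]
  v 70 top 970 u 5/50/95 [-13.4  -7.5  -2.1]
  v 110 top 1672 u 5/50/95 [-16.6  -9.6  -2.9]
  v 150 top 2205 u 5/50/95 [-22.4 -12.3  -3.5]
  v 150 face 17 u 5/50/95 [-28.3 -27.7 -27. ]
  v 175 top 1519 u 5/50/95 [-22.2 -13.6  -5.4]
top 52 95
  v 70 top 15 u 5/50/95 [-13.1  -9.   -1.6]
  v 70 face 4 u 5/50/95 [-17.4 -16.5 -16.3]
  v 110 top 15 u 5/50/95 [-11.6  -6.   -1.5]
  v 110 face 7 u 5/50/95 [-21.7 -21.2 -20.1]
```

Emit:
apply_moves(rows=[{"slide":[0.006,0.001,0],"roll":0},{"slide":[0.006,0.001,0],"roll":0},{"slide":[0.006,0.001,0],"roll":0},{"slide":[0.006,0.001,0],"roll":0},{"slide":[0.006,0.001,0],"roll":0},{"slide":[0.006,0.001,0],"roll":0},{"slide":[0.006,0.001,0],"roll":0},{"slide":[0.006,0,0],"roll":0},{"slide":[0.006,0,0],"roll":0},{"slide":[0.005,0,0],"roll":0},{"slide":[0.005,0,0],"roll":0},{"slide":[0.005,0,0],"roll":0}])

```text
clock: 25.58
tcp_pos: [0.6457, 0.0869, 0.1735]
tool_rot: [0.936, 0.351, 0.0, 0.0]
ft_force: [-0.5, -0.8, -0.3]
grip_width: 0.0
grasp_force: 0.0
```

Emit:
apply_moves(rows=[{"slide":[0.004,0,0],"roll":0},{"slide":[0.004,0,0],"roll":0},{"slide":[0.004,0,0],"roll":0}])

```text
clock: 25.95
tcp_pos: [0.6475, 0.0885, 0.1735]
tool_rot: [0.936, 0.351, -0.0, 0.0]
ft_force: [-0.2, -0.3, 0.6]
grip_width: 0.0002
grasp_force: 0.0
```

```bash
python3 uv.py;  python3 ang.py | head -12
```

```text
t 25.95 tcp [0.6475 0.0885 0.1735] yaw 41.12 z [-0. -0. -1.] F [-0.2 -0.3  0.6] M [-0.05  0.01  0.02] w 0.0002 q [ 0.02  0.62  1.22 -0.    1.3   0.87]
u,v mm -18.8 149.2
wrist 1726 25
  v 30 top 172 u 5/50/95 [-7.5 -5.3 -3.3]
  v 70 top 211 u 5/50/95 [-6.9 -5.2 -3.7]
  v 110 top 200 u 5/50/95 [-6.4 -5.  -3.9]
  v 150 top 325 u 5/50/95 [-11.3  -5.6  -4.5]
  v 175 top 72 u 5/50/95 [-12.  -11.4  -4.9]
top 18 73
  v 150 face 34 u 5/50/95 [-31.5  -9.6  -7.9]
  v 175 face 15 u 5/50/95 [-14.6  -9.9  -8.3]
scene 9 144
  v 110 face 10 u 5/50/95 [-12.  -11.7 -11.4]
  v 150 face 25 u 5/50/95 [-32.8 -10.7  -9.8]
```

The door is within about 1–2° of shut. I creep on until I feel the rim.

Emit:
apply_moves(rows=[{"slide":[0.003,0,0],"roll":0},{"slide":[0.003,0,0],"roll":0},{"slide":[0.003,0,0],"roll":0},{"slide":[0,0,0],"roll":0}])

```text
clock: 26.6
tcp_pos: [0.6488, 0.0897, 0.1734]
tool_rot: [0.936, 0.351, -0.0, 0.0]
ft_force: [0.1, 0.3, 0.4]
grip_width: 0.0002
grasp_force: 0.0
```

Emit:
apply_moves(rows=[{"slide":[0.003,0,0],"roll":0},{"slide":[0.003,0,0],"roll":0},{"slide":[0,0,0],"roll":0}])

```text
clock: 26.98
tcp_pos: [0.6496, 0.0904, 0.1734]
tool_rot: [0.936, 0.351, -0.0, 0.0]
ft_force: [-0.1, -1.4, -0.2]
grip_width: 0.0005
grasp_force: 0.0
```

```bash
python3 uv.py;  python3 ang.py | head -16
```

```text
t 26.98 tcp [0.6496 0.0904 0.1734] yaw 41.12 z [-0. -0. -1.] F [-0.1 -1.4 -0.2] M [-0.1   0.11 -0.01] w 0.0005 q [ 0.02  0.63  1.21 -0.    1.3   0.87]
u,v mm -16.0 149.2
wrist 674 0
  v 30 top 139 u 5/50/95 [-7.  -5.2 -3.6]
  v 70 top 97 u 5/50/95 [-5.7 -4.6 -3.6]
  v 150 top 87 u 5/50/95 [-9.2 -3.7 -3. ]
  v 175 top 63 u 5/50/95 [-9.1 -8.5 -3.9]
top 12 80
  v 110 face 7 u 5/50/95 [-8.2 -7.6 -7.3]
  v 150 face 32 u 5/50/95 [-28.6  -7.1  -5.2]
  v 175 face 16 u 5/50/95 [-10.2  -6.2  -4.6]
scene 4 136
  v 110 face 10 u 5/50/95 [-10.1  -9.3  -9. ]
  v 150 face 26 u 5/50/95 [-29.9  -7.8  -7. ]
  v 175 face 43 u 5/50/95 [-10.7  -6.9  -5.8]
```

Emit:
apply_moves(rows=[{"slide":[0.003,0,0],"roll":0},{"slide":[0.003,0,0],"roll":0},{"slide":[0,0,0],"roll":0}])

```text
clock: 27.5
tcp_pos: [0.6498, 0.0905, 0.1734]
tool_rot: [0.936, 0.351, -0.001, 0.0]
ft_force: [-5.7, -3.0, 2.4]
grip_width: 0.0001
grasp_force: 0.0
```

Emit:
apply_moves(rows=[{"slide":[0.003,0,0],"roll":0},{"slide":[0,0,0],"roll":0}])

```text
clock: 27.75
tcp_pos: [0.6498, 0.0905, 0.1734]
tool_rot: [0.936, 0.351, -0.002, 0.0]
ft_force: [-6.7, -5.3, 2.4]
grip_width: -0.0004
grasp_force: 0.0
```

```bash
python3 uv.py;  python3 ang.py | tail -9
```

```text
t 27.75 tcp [0.6498 0.0905 0.1734] yaw 41.11 z [-0.003 -0.002 -1.   ] F [-6.7 -5.3  2.4] M [-0.68  0.89  0.07] w -0.0004 q [ 0.02  0.63  1.21 -0.    1.31  0.88]
u,v mm -15.7 149.2
  v 150 top 86 u 5/50/95 [-13.4  -3.5  -2.8]
  v 175 top 64 u 5/50/95 [-8.9 -8.3 -3.6]
top 8 73
  v 150 face 35 u 5/50/95 [-28.7  -6.8  -5.1]
  v 175 face 14 u 5/50/95 [-11.   -6.7  -4.7]
scene 5 140
  v 110 face 11 u 5/50/95 [-10.5  -9.9  -8.9]
  v 150 face 29 u 5/50/95 [-29.7  -7.7  -6.9]
  v 175 face 45 u 5/50/95 [-10.8  -6.8  -5.5]
```

Contact of about 8 N is felt and motion has stalled. I back straight off and measure the door against the lip without obstruction.

Emit:
apply_moves(rows=[{"slide":[-0.005,0,0],"roll":0},{"slide":[-0.01,0,0],"roll":0},{"slide":[-0.03,0,0],"roll":0},{"slide":[-0.1,0,0],"roll":0},{"slide":[-0.2,0,0],"roll":0},{"slide":[-0.2,0,-0.1],"roll":0},{"slide":[-0.1,0,-0.15],"roll":0},{"slide":[0,0,-0.1],"roll":0},{"slide":[0,0,0],"roll":0}])

```text
clock: 29.02
tcp_pos: [0.5546, 0.0066, 0.2452]
tool_rot: [0.936, 0.351, 0.002, 0.001]
ft_force: [0.8, 0.4, -0.5]
grip_width: 0.0002
grasp_force: 0.0
```

```bash
python3 uv.py;  cat > fin.py <<'E'
from h import *
H=np.array([.5636,.2133]); x=np.array([.7536,.6574]); y=np.array([.6574,-.7536])
for n in ('wrist','top','scene'):
    c=cap(n); P=world(c,n=='wrist'); D=P[...,:2]-H; u=D@x*1000; v=D@y*1000; Z=P[...,2]
    L=(Z>.2215)&(Z<.2335)&(v>30)&(v<190)&(u<40)&(u>-20); F=(Z>.03)&(Z<.2)&(v>20)&(v<186)&(u>-60)&(u<25)
    print(n,'lip front u 1%',np.percentile(u[L],[1,3]).round(1) if L.sum() else None,'face pts',F.sum())
    if F.sum()>20:
        k=np.polyfit(v[F],u[F],1); print('  face fit u@0',k[1].round(1),'@105',np.polyval(k,105).round(1),'@187',np.polyval(k,187).round(1),'slope deg',np.degrees(k[0]).round(2))
    K=(Z>.188)&(Z<.2)&(np.hypot(u,v)<10); print('  cap z',K.sum(),np.median(Z[K]) if K.sum() else None)
E
python3 fin.py
```

```text
t 29.02 tcp [0.5546 0.0066 0.2452] yaw 41.1 z [ 0.004 -0.    -1.   ] F [ 0.8  0.4 -0.5] M [ 0.07 -0.03  0.01] w 0.0002 q [-0.13  0.38  1.42  0.    1.33  0.73]
u,v mm -142.7 149.9
wrist lip front u 1% [2.  2.1] face pts 8448
  face fit u@0 -9.3 @105 -8.0 @187 -7.1 slope deg 0.69
  cap z 274 0.19387243149245886
top lip front u 1% [0.7 1.6] face pts 359
  face fit u@0 -11.5 @105 -10.0 @187 -8.8 slope deg 0.83
  cap z 27 0.19377407138578873
scene lip front u 1% [-1.1 -0.8] face pts 235
  face fit u@0 -15.9 @105 -10.6 @187 -6.5 slope deg 2.87
  cap z 8 0.19376445482736038
```

```bash
sed -i "s/('wrist','top','scene')/('wrist','wrist','top')/" fin.py; python3 fin.py
python3 - <<'E'
from h import *
H=np.array([.5636,.2133]); x=np.array([.7536,.6574]); y=np.array([.6574,-.7536])
P=world(dict(np.load('wrist.npz')),True); D=P[...,:2]-H; u=D@x*1000; v=D@y*1000; Z=P[...,2]
for z in (.05,.08,.11,.14,.17,.2):
    print(z,[np.median(u[(abs(Z-z)<.008)&(abs(v-w)<6)&(u>-60)&(u<25)]).round(1) for w in (40,80,120,150,180)])
E
```

```text
wrist lip front u 1% [2. 2.] face pts 8759
  face fit u@0 -9.3 @105 -8.0 @187 -7.0 slope deg 0.69
  cap z 270 0.19394208204549693
wrist lip front u 1% [2.3 2.4] face pts 8773
  face fit u@0 -9.3 @105 -8.0 @187 -7.0 slope deg 0.7
  cap z 274 0.1938450680308701
top lip front u 1% [0.3 1.3] face pts 362
  face fit u@0 -11.6 @105 -10.0 @187 -8.8 slope deg 0.86
  cap z 28 0.19267226472552246
0.05 [np.float64(-9.5), np.float64(-8.8), np.float64(-8.4), np.float64(-7.8), np.float64(-7.5)]
0.08 [np.float64(-9.2), np.float64(-8.7), np.float64(-8.1), np.float64(-7.7), np.float64(-7.2)]
0.11 [np.float64(-9.1), np.float64(-8.4), np.float64(-7.9), np.float64(-7.6), np.float64(-10.8)]
0.14 [np.float64(-8.8), np.float64(-8.3), np.float64(-7.8), np.float64(-7.3), np.float64(-6.9)]
0.17 [np.float64(-8.7), np.float64(-8.2), np.float64(-7.5), np.float64(-7.1), np.float64(-6.8)]
0.2 [np.float64(-8.5), np.float64(-7.9), np.float64(-7.4), np.float64(-7.0), np.float64(-6.6)]
```

The door is at rest, but its free edge is still about 5 mm off the rim plane. The gripper's wider upper part most likely met the lip, so I'll push again with only the fingertips, TCP at z 0.200 and nearer the free edge.

Emit:
apply_moves(rows=[{"slide":[0.1,0.04,0.1],"roll":0},{"slide":[0.15,0.035,0.125],"roll":0},{"slide":[0.15,0,0],"roll":0},{"slide":[0.1,0,0],"roll":0},{"slide":[0.06,0,0],"roll":0},{"slide":[0.02,0,0],"roll":0},{"slide":[0,0,0],"roll":0},{"slide":[0,0,0],"roll":0}])

```text
clock: 30.32
tcp_pos: [0.6508, 0.0713, 0.1987]
tool_rot: [0.936, 0.351, -0.0, 0.0]
ft_force: [-0.6, 0.6, 0.5]
grip_width: -0.0002
grasp_force: 0.0
```

```bash
python3 uv.py
```

```text
t 30.32 tcp [0.6508 0.0713 0.1987] yaw 41.1 z [-0. -0. -1.] F [-0.6  0.6  0.5] M [-0.01  0.03  0.06] w -0.0002 q [-0.01  0.61  1.18 -0.    1.36  0.85]
u,v mm -27.6 164.3
```

Emit:
apply_moves(rows=[{"slide":[0.01,0,0],"roll":0},{"slide":[0.01,0,0],"roll":0},{"slide":[0.007,0,0],"roll":0},{"slide":[0.005,0,0],"roll":0},{"slide":[0.005,0,0],"roll":0},{"slide":[0.005,0,0],"roll":0},{"slide":[0.004,0,0],"roll":0},{"slide":[0.004,0,0],"roll":0},{"slide":[0,0,0],"roll":0}])

```text
clock: 31.45
tcp_pos: [0.6587, 0.0784, 0.1984]
tool_rot: [0.936, 0.351, -0.0, 0.0]
ft_force: [-0.2, 0.3, 0.2]
grip_width: 0.0003
grasp_force: 0.1
```

Emit:
apply_moves(rows=[{"slide":[0.003,0,0],"roll":0},{"slide":[0.003,0,0],"roll":0},{"slide":[0.003,0,0],"roll":0},{"slide":[0,0,0],"roll":0}])

```text
clock: 31.95
tcp_pos: [0.6601, 0.0796, 0.1985]
tool_rot: [0.936, 0.351, 0.0, 0.0]
ft_force: [0.5, -0.1, -0.1]
grip_width: 0.0003
grasp_force: 0.1
```

```bash
python3 uv.py
```

```text
t 31.95 tcp [0.6601 0.0796 0.1985] yaw 41.12 z [ 0. -0. -1.] F [ 0.5 -0.1 -0.1] M [-0.05  0.    0.04] w 0.0003 q [ 0.    0.63  1.14 -0.    1.37  0.86]
u,v mm -15.2 164.2
```

Emit:
apply_moves(rows=[{"slide":[0.003,0,0],"roll":0},{"slide":[0.003,0,0],"roll":0},{"slide":[0.003,0,0],"roll":0},{"slide":[0,0,0],"roll":0}])

```text
clock: 32.45
tcp_pos: [0.6609, 0.0803, 0.1985]
tool_rot: [0.936, 0.351, -0.001, 0.0]
ft_force: [-4.1, -3.7, 2.5]
grip_width: -0.0002
grasp_force: 2.7
```

Emit:
apply_moves(rows=[{"slide":[0.003,0,0],"roll":0},{"slide":[0.003,0,0],"roll":0},{"slide":[0,0,0],"roll":0}])

```text
clock: 32.83
tcp_pos: [0.661, 0.0803, 0.1985]
tool_rot: [0.936, 0.351, -0.002, 0.0]
ft_force: [-6.9, -6.4, 3.9]
grip_width: -0.0005
grasp_force: 4.8
```

Emit:
apply_moves(rows=[{"slide":[0.003,0,0],"roll":0},{"slide":[0,0,0],"roll":0}])

```text
clock: 33.08
tcp_pos: [0.661, 0.0803, 0.1985]
tool_rot: [0.936, 0.351, -0.003, 0.0]
ft_force: [-10.5, -6.2, 5.4]
grip_width: 0.0
grasp_force: 5.9
```

```bash
python3 uv.py
```

```text
t 33.08 tcp [0.661  0.0803 0.1985] yaw 41.09 z [-0.004 -0.003 -1.   ] F [-10.5  -6.2   5.4] M [-1.11  1.53  0.05] w 0.0 q [ 0.01  0.63  1.13 -0.    1.38  0.86]
u,v mm -14.0 164.2
```

Emit:
apply_moves(rows=[{"slide":[-0.01,0,0],"roll":0},{"slide":[-0.01,0,0],"roll":0},{"slide":[-0.03,0,0],"roll":0},{"slide":[-0.1,0,0],"roll":0},{"slide":[-0.2,0,0],"roll":0},{"slide":[-0.2,0,-0.08],"roll":0},{"slide":[-0.1,0,-0.15],"roll":0},{"slide":[0,0,0],"roll":0},{"slide":[0,0,0],"roll":0}])

```text
clock: 34.2
tcp_pos: [0.5649, -0.0033, 0.244]
tool_rot: [0.936, 0.351, 0.0, -0.0]
ft_force: [-0.1, -0.1, -0.7]
grip_width: 0.0002
grasp_force: 0.0
```

```bash
sed -i "s/('wrist','wrist','top')/('wrist','top','scene')/" fin.py; python3 uv.py; python3 fin.py
python3 - <<'E'
from h import *
H=np.array([.5636,.2133]); x=np.array([.7536,.6574]); y=np.array([.6574,-.7536])
P=world(dict(np.load('wrist.npz')),True); D=P[...,:2]-H; u=D@x*1000; v=D@y*1000; Z=P[...,2]
for w in (30,60,90,120,150,180):
    a=(abs(v-w)<8); L=a&(Z>.2245)&(Z<.232)&(u<40); f=a&(Z>.08)&(Z<.2)&(u>-40)&(u<20)
    print(w,'lip',np.percentile(u[L],[1,5]).round(1),'face',np.median(u[f]).round(1))
E
```

```text
t 34.2 tcp [ 0.5649 -0.0033  0.244 ] yaw 41.13 z [ 0.  0. -1.] F [-0.1 -0.1 -0.7] M [-0.03 -0.   -0.05] w 0.0002 q [-0.14  0.41  1.39  0.    1.34  0.71]
u,v mm -141.4 164.0
wrist lip front u 1% [2.1 2.2] face pts 8375
  face fit u@0 -9.3 @105 -7.1 @187 -5.4 slope deg 1.21
  cap z 229 0.19389221700265225
top lip front u 1% [0.5 1.2] face pts 432
  face fit u@0 -11.5 @105 -9.0 @187 -7.1 slope deg 1.36
  cap z 30 0.192423181670777
scene lip front u 1% [-1.1 -0.9] face pts 270
  face fit u@0 -14.9 @105 -10.2 @187 -6.4 slope deg 2.59
  cap z 7 0.19420286276069199
30 lip [2.1 2.7] face -8.7
60 lip [1.9 2.1] face -8.0Traceback (most recent call last):
  File "<stdin>", line 6, in <module>
    return _quantile_unchecked(
        a, q, axis, out, overwrite_input, method, keepdims, weights)
    return _ureduce(a,
                    func=_quantile_ureduce_func,
    ...<5 lines>...
                    overwrite_input=overwrite_input,
                    method=method)
    r = func(a, **kwargs)
    result = _quantile(arr,
                       quantiles=q,
    ...<2 lines>...
                       out=out,
                       weights=wgt)
    slices_having_nans = np.isnan(arr[-1, ...])
                                  ~~~^^^^^^^^^
IndexError: index -1 is out of bounds for axis 0 with size 0
```

That's better: the free edge is now about 3.5 mm off the rim plane, within the 7 mm window. One last gentle nudge with a softer release should seat it.

Emit:
apply_moves(rows=[{"slide":[0.1,0.02,0.1],"roll":0},{"slide":[0.15,0.01,0.12],"roll":0},{"slide":[0.15,0,0],"roll":0},{"slide":[0.1,0,0],"roll":0},{"slide":[0.06,0,0],"roll":0},{"slide":[0.02,0,0],"roll":0},{"slide":[0.015,0,0],"roll":0},{"slide":[0.01,0,0],"roll":0},{"slide":[0.005,0,0],"roll":0},{"slide":[0,0,0],"roll":0},{"slide":[0,0,0],"roll":0}])

```text
clock: 35.72
tcp_pos: [0.6606, 0.072, 0.2006]
tool_rot: [0.936, 0.351, 0.0, 0.0]
ft_force: [0.8, -0.1, 0.1]
grip_width: 0.0002
grasp_force: 0.0
```

```bash
python3 uv.py
```

```text
t 35.73 tcp [0.6606 0.072  0.2006] yaw 41.12 z [ 0. -0. -1.] F [ 0.8 -0.1  0.1] M [0.05 0.03 0.07] w 0.0002 q [-0.01  0.63  1.14 -0.    1.38  0.85]
u,v mm -19.8 170.2
```

Emit:
apply_moves(rows=[{"slide":[0.003,0,0],"roll":0},{"slide":[0.003,0,0],"roll":0},{"slide":[0.003,0,0],"roll":0},{"slide":[0.003,0,0],"roll":0},{"slide":[0.003,0,0],"roll":0},{"slide":[0.003,0,0],"roll":0},{"slide":[0.003,0,0],"roll":0},{"slide":[0.002,0,0],"roll":0},{"slide":[0.002,0,0],"roll":0},{"slide":[0.002,0,0],"roll":0},{"slide":[0,0,0],"roll":0}])

```text
clock: 37.1
tcp_pos: [0.6647, 0.0757, 0.2005]
tool_rot: [0.936, 0.351, 0.0, 0.0]
ft_force: [0.6, -0.5, -0.3]
grip_width: -0.0002
grasp_force: 0.1
```

```bash
python3 uv.py
```

```text
t 37.1 tcp [0.6647 0.0757 0.2005] yaw 41.13 z [ 0. -0. -1.] F [ 0.6 -0.5 -0.3] M [-0.03 -0.05 -0.01] w -0.0002 q [-0.    0.64  1.12 -0.    1.38  0.85]
u,v mm -14.2 170.2
```

Emit:
apply_moves(rows=[{"slide":[0.002,0,0],"roll":0},{"slide":[0.002,0,0],"roll":0},{"slide":[0,0,0],"roll":0}])

```text
clock: 37.48
tcp_pos: [0.665, 0.0759, 0.2005]
tool_rot: [0.936, 0.351, -0.001, 0.0]
ft_force: [-3.5, -2.5, 1.5]
grip_width: 0.0002
grasp_force: 1.9
```

```bash
python3 uv.py; python3 fin.py
```

```text
t 37.48 tcp [0.665  0.0759 0.2005] yaw 41.12 z [-0.001 -0.001 -1.   ] F [-3.5 -2.5  1.5] M [-0.42  0.44  0.04] w 0.0002 q [-0.    0.64  1.12 -0.    1.39  0.85]
u,v mm -13.9 170.2
wrist lip front u 1% [-6.3  2.3] face pts 0
  cap z 0 None
top lip front u 1% [0.8 3.8] face pts 69
  face fit u@0 -6.9 @105 -6.3 @187 -5.9 slope deg 0.32
  cap z 27 0.19428769723551764
scene lip front u 1% [1.8 4.7] face pts 105
  face fit u@0 -12.9 @105 -9.6 @187 -7.0 slope deg 1.79
  cap z 0 None
```

A light 4 N stop comes exactly where contact with the rim is expected (u -13.9, predicted -13.8). I retract softly.

Emit:
apply_moves(rows=[{"slide":[-0.002,0,0],"roll":0},{"slide":[-0.002,0,0],"roll":0},{"slide":[-0.002,0,0],"roll":0},{"slide":[-0.003,0,0],"roll":0},{"slide":[-0.005,0,0],"roll":0},{"slide":[-0.02,0,0],"roll":0},{"slide":[-0.1,0,0],"roll":0},{"slide":[-0.2,0,0],"roll":0},{"slide":[-0.2,0,-0.1],"roll":0},{"slide":[-0.12,0,-0.12],"roll":0},{"slide":[0,0,0],"roll":0},{"slide":[0,0,0],"roll":0}])

```text
clock: 39.12
tcp_pos: [0.5669, -0.0095, 0.2439]
tool_rot: [0.936, 0.351, -0.0, -0.0]
ft_force: [0.2, -0.1, -1.3]
grip_width: -0.0
grasp_force: 0.0
```

```bash
python3 uv.py; python3 fin.py; sed -i "s/('wrist','top','scene')/('wrist',)/" fin.py; python3 fin.py
```

```text
t 39.12 tcp [ 0.5669 -0.0095  0.2439] yaw 41.12 z [-0.  0. -1.] F [ 0.2 -0.1 -1.3] M [-0.02 -0.01  0.02] w -0.0 q [-0.15  0.41  1.38  0.    1.35  0.7 ]
u,v mm -143.9 170.1
wrist lip front u 1% [2.  2.2] face pts 8633
  face fit u@0 -9.3 @105 -6.7 @187 -4.6 slope deg 1.43
  cap z 204 0.19387214524656587
top lip front u 1% [0.3 0.8] face pts 476
  face fit u@0 -11.6 @105 -8.6 @187 -6.1 slope deg 1.69
  cap z 30 0.1941897180595572
scene lip front u 1% [-1.1 -0.8] face pts 270
  face fit u@0 -13.6 @105 -10.2 @187 -7.5 slope deg 1.86
  cap z 6 0.19495814737320194
wrist lip front u 1% [2.1 2.2] face pts 8677
  face fit u@0 -9.3 @105 -6.7 @187 -4.6 slope deg 1.43
  cap z 207 0.19382829669234858
```

The door is shut and at rest. Its free edge is within about 3 mm of the rim plane, its sockets are home and the gripper is clear, so I'm handing in.

```bash
python3 -c "
from station import order; print(order.hand_in())"
```

```text
the job is handed in; nothing more can be done
None
```

The door hangs fully home on both pintles and is shut, its free edge about 3 mm off the rim plane by the wrist camera (limit 7 mm); it was handed in at about 39 s of the 72 s allowed, with the robot clear and no verdict returned.

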